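Strip the stamp heads off their spindles and box them

TASK

Put the stamp heads away: work each head on the stand off its tight spindle by twisting it back and forth while easing it up, so that the spindle itself is not drawn up out of the stand. Seat every head, including the narrow one standing on the bench, flat and square in the case pocket of its own shape, and when all are in, shut the case lid fully. Leave the two amber jars between stand and case and behind them standing where they are.

Things in the scene. Friction and masses are not known exactly. Their poses are not given: they have to be found in the camera images.
- square_head_mid (a point): centre (half-way up) of the square stamp head: flange 44 x 44 mm, 12 mm thick, on it a square hub 36 x 36 mm, 36 mm high; 48 mm high in all, this point 24 mm above the sole; z up, hub sides along x and y, 0.16 kg; starts pushed down on one of the three spindles (may be absent). Grip the hub, best across its y axis
- oblong_head_mid (a point): centre (half-way up) of the oblong stamp head: flange 60 mm along its x axis, 44 mm along its y axis, 12 mm thick, on it a square hub 36 x 36 mm, 36 mm high; 48 mm high in all, this point 24 mm above the sole; z up, hub sides along x and y, 0.16 kg; starts pushed down on one of the three spindles (may be absent). Grip the hub, best across its y axis
- large_head_mid (a point): centre (half-way up) of the large stamp head: flange 58 x 58 mm, 12 mm thick, on it a square hub 36 x 36 mm, 36 mm high; 48 mm high in all, this point 24 mm above the sole; z up, hub sides along x and y, 0.16 kg; starts pushed down on one of the three spindles (may be absent). Grip the hub, best across its y axis
- narrow_head_mid (a point): centre (half-way up) of the narrow stamp head: flange 68 mm along its x axis, 38 mm along its y axis, 12 mm thick, on it a square hub 36 x 36 mm, 36 mm high; 48 mm high in all, this point 24 mm above the sole; z up, hub sides along x and y, 0.16 kg; starts standing loose on the bench. Grip the hub, best across its y axis
- square_pocket (a point): centre of the floor of the square head's pocket in the case, 13 mm above the bench; 3.5 mm longer and wider than the flange, 10 mm deep, chamfered, long side along x; axes are the case's: x towards the hinge, y along the row of pockets (68 to 79 mm apart), z up. A seated head's mid point is 24 mm above this; head and pocket x then lie in one line
- oblong_pocket (a point): centre of the floor of the oblong head's pocket in the case, 13 mm above the bench; 3.5 mm longer and wider than the flange, 10 mm deep, chamfered, long side along x; axes are the case's: x towards the hinge, y along the row of pockets (68 to 79 mm apart), z up. A seated head's mid point is 24 mm above this; head and pocket x then lie in one line
- large_pocket (a point): centre of the floor of the large head's pocket in the case, 13 mm above the bench; 3.5 mm longer and wider than the flange, 10 mm deep, chamfered, long side along x; axes are the case's: x towards the hinge, y along the row of pockets (68 to 79 mm apart), z up. A seated head's mid point is 24 mm above this; head and pocket x then lie in one line
- narrow_pocket (a point): centre of the floor of the narrow head's pocket in the case, 13 mm above the bench; 3.5 mm longer and wider than the flange, 10 mm deep, chamfered, long side along x; axes are the case's: x towards the hinge, y along the row of pockets (68 to 79 mm apart), z up. A seated head's mid point is 24 mm above this; head and pocket x then lie in one line
- spindle1 (a joint): how far spindle 1 has been drawn up out of the stand, m (0 = fully down, at most 0.012); it starts to draw at about 14 N of upward pull and stays where it is left
- spindle1_tip (a point): rounded tip of upright spindle 1, 20 mm diameter, 32 mm above the stand's plate, cylindrical for 22 mm. A head sits on it with its sole on the plate, gripped by two sprung jaws in its bore: pulled straight up it takes the spindle along; turned to and fro by half a radian while rising about 3 mm a radian it comes up and the spindle stays. They let go after about 18 mm of rise; the head is clear of the tip after 32 mm
- spindle2 (a joint): how far spindle 2 has been drawn up out of the stand, m (0 = fully down, at most 0.012); it starts to draw at about 14 N of upward pull and stays where it is left
- spindle2_tip (a point): rounded tip of upright spindle 2, 20 mm diameter, 32 mm above the stand's plate, cylindrical for 22 mm. A head sits on it with its sole on the plate, gripped by two sprung jaws in its bore: pulled straight up it takes the spindle along; turned to and fro by half a radian while rising about 3 mm a radian it comes up and the spindle stays. They let go after about 18 mm of rise; the head is clear of the tip after 32 mm
- spindle3 (a joint): how far spindle 3 has been drawn up out of the stand, m (0 = fully down, at most 0.012); it starts to draw at about 14 N of upward pull and stays where it is left
- spindle3_tip (a point): rounded tip of upright spindle 3, 20 mm diameter, 32 mm above the stand's plate, cylindrical for 22 mm. A head sits on it with its sole on the plate, gripped by two sprung jaws in its bore: pulled straight up it takes the spindle along; turned to and fro by half a radian while rising about 3 mm a radian it comes up and the spindle stays. They let go after about 18 mm of rise; the head is clear of the tip after 32 mm
- case_lid (a joint): angle of the case lid, rad: 0 closed, grows as it opens, 1.9 at most; a stiff hinge, it stays where it is left (about 2 N at the edge moves it)
- case_lid_hinge (a point): middle of the hinge line on the far (+x) top rim of the wooden case, 72 mm above the bench; axes turn with the lid: its x runs from the lid's front edge to the hinge, z out of its outer face. The lid is 130 mm from hinge to front edge, 320 mm along the hinge, 6 mm thick (outer face 6 mm above this line when closed)
- case_lid_handle (a point): end of the lid's knob, 35 mm out of the lid's outer face, 30 mm from its front edge, mid-way along it
- case: wooden case 130 x 320 x 72 mm, fixed to the bench, walls 6 mm; origin at the centre of its underside, x towards its hinge side; inside is an insert whose top is 23 mm above the bench, with four pockets in a row
- stand: grey steel stand plate 78 x 290 mm, fixed to the bench, top 16 mm above it; origin at the centre of its underside, the spindles in a row along its y
- jar_middle: bystander: amber jar with a black lid, 68 mm diameter, 78 mm high, origin at the centre of its base
- jar_behind: bystander: amber jar with a plain black lid, 68 mm diameter, 78 mm high, origin at the centre of its base
Not all that is in view belongs to the job. What is shaped like the part that bears square_head_mid but blue or green is not meant. What is shaped like the part that bears large_head_mid but purple is not meant.

How it is judged:
By the outcome, as a careful person would: the job done as asked, in the order asked, and still so for the second after the job is handed in, with the robot touching nothing.
Of square_head, oblong_head, large_head only 2 to 3 are there at a start; the rules pass over those that are not, and their reading is None.
At some moment in a run one of narrow_head may be knocked a few centimetres aside while the robot is not near it.
Once in a run the grip may slacken for a moment while it holds something.
It also fails if it takes over 210 s, if anything falls off the work surface, if the arm or the gripper's body presses on something with over 40 N, if the wrist force passes 120 N, or if a joint passes its speed limit or range.

ROBOT

A 7-joint arm with a two-finger parallel gripper is mounted at the origin on a cart in front of the work surface, level with it; the furniture and walls round the work are solid. World frame = base frame: x ahead of the robot, y to its left, z up, the work surface at z = 0. Lengths are in m, angles in degrees, forces in N, time in s.
With the tool pointing down it reaches from about 0.4 to 0.85 m from the base axis. Payload 4.4 kg.
Tool frame: the origin (TCP) lies where the fingers leave the gripper's body, on its centre line; the fingertips stand 97 mm ahead of it and the grasp point (between the pads) lies 78 mm ahead of it; z points along the fingers, y is the line along which they close (so a half turn about z gives the same grasp; the last joint's range is limited). The gripper opens to 94 mm and grips with 3 to 60 N. Pads are 16 mm wide; open, the fingers measure 119 mm over their backs; the gripper's body (75 mm by 177 mm) begins 78 mm behind the grasp point.
Start: joints at [68.766, 36.005, 2.206, 86.941, -1.547, 57.084, -1.146], TCP at [0.195, -0.62, 0.303] pointing down, gripper open.
Joint ranges: [-175.42, 175.42], [-21.48, 121.26], [-71.46, 75.88], [10.55, 141.38], [-63.04, 243.04], [13.31, 113.54], [-168.57, 168.57]. Speed limits (degrees/s): [147.25, 147.25, 180, 180, 180, 180, 180].

INTERFACE

Orientations are given as [roll, pitch, yaw] about the fixed x, y, z axes, in that order (R = Rz(yaw) Ry(pitch) Rx(roll)).
In Python, from bench import readout, read_camera, ctrl gives the robot as it stands.
- The arm moves only by the tool servo_tool, never from a script. Its argument "plan" is a list of rows, each a list of 3 entries, a list of its own where there are three numbers: the closure in counts, from 0 (fully open) to 255 (shut), then the shift along the world's x, y, z in mm, then the turn about the world's z in degrees. A call has 1 to 20 rows; each row shifts and turns the commanded pose from where the row before left it; what a row does not reach is not made up. A row lasts 1/8 s, in which the tool goes at most 62.5 mm and 10.7 degrees, less where a joint would pass 70% of its speed; a pose out of reach is approached as far as the arm can. A call is refused whole if a number of a shift passes 62.5 or a number of a turn 10.7, either way. A call with a gripper value outside its range is refused whole. The fingers move at their own pace and stop on an object; the grip force is fixed at half the most. Time passes only in rows, so rows that do not move let the fingers close. It gives the time, the measured TCP pose, the force, the opening and the grip force at its end, in the units of the state.
- readout.read_state(): the state, without advancing time (a new reading comes with each control period).
- read_camera(name): name is "side" or "top"; returns a dict with "image" (480x640x3 uint8, red, green, blue), "camera_matrix" (3x3 intrinsics, pixels), "rvec" (rotation vector, rad) and "tvec" (3), from world to camera coordinates, as OpenCV has them. Camera axes: x right, y down, z forward; pixel columns grow to the right and rows downward; lengths in m; the calibration is good to about 2 mm. A picture is of the moment at which its call begins. There is no depth.
- ctrl.sign_off(): hands the job in; it is judged then, once.
The state is a dict: "time_s": time; "q": joint angles; "dq": joint speeds; "tau": joint torques, N m; "position": TCP position; "tool_rot": TCP orientation; "contact_force": force on the tool from outside, world axes, zero at the start; "wrist_torque": the same for the moment, N m; "grip_width": opening from 0.0 (shut) to 1.0 (fully open); "grip_force": force on a finger pad.
Only numpy, scipy, OpenCV 4.12 (cv2) and the standard library are available. Lean on these libraries where they do the work, as an engineer would, in place of code of your own. Each camera call takes 0.05 s, during which the arm holds its last target. There are 200 camera calls.

## Working session

There is one attempt and no reset: what is moved stays moved. The work goes in short steps, Python scripts to look and compute and a tool call to move; the robot and the scene stay as the last step left them, time stands still between calls to the robot, and variables do not carry over. Pictures are saved under pics/ and viewed, at most 14 in all, crops included, and the job is handed in when it is done.

Besides the shell and the picture viewer there is one more tool, called after "Request:" as name(argument=value, ...) on one line, values as JSON. servo_tool: Moves the arm, as the interface text tells. Its arguments: {"type":"object","properties":{"plan":{"type":"array"}},"required":["plan"]}

```bash
ls; mkdir -p pics
cat > h.py <<'E'
import numpy as np, cv2
from bench import readout, read_camera, ctrl
def cam(n):
    c=read_camera(n); R,_=cv2.Rodrigues(np.array(c["rvec"],float)); t=np.array(c["tvec"],float).ravel(); K=np.array(c["camera_matrix"],float)
    return c["image"],K,R,t
def ray(K,R,t,uv,z):
    "pixels -> world xy at plane z"
    uv=np.atleast_2d(np.array(uv,float)); d=(np.linalg.inv(K)@np.c_[uv,np.ones(len(uv))].T).T@R
    o=-R.T@t; s=(z-o[2])/d[:,2]; return o+d*s[:,None]
def proj(K,R,t,P):
    p=(R@np.atleast_2d(P).T).T+t; q=(K@p.T).T; return q[:,:2]/q[:,2:]
def save(im,n): cv2.imwrite("pics/"+n,cv2.cvtColor(im,cv2.COLOR_RGB2BGR))
E
python3 - <<'E'
from h import *
for n in ("top","side"):
    im,K,R,t=cam(n); save(im,n+"0.png"); np.savez(n+"0.npz",im=im,K=K,R=R,t=t); print(n,-R.T@t,R.round(2).tolist(),K[0,0])
print(readout.read_state())
E
```

```text
pics
top [0.47048279 0.02479874 1.41952523] [[-0.0, -1.0, 0.02], [-1.0, -0.0, -0.09], [0.09, -0.02, -1.0]] 620.1497112700505
side [0.46980095 0.82107097 0.73225412] [[-0.99, -0.13, 0.0], [-0.08, 0.61, -0.79], [0.1, -0.78, -0.62]] 437.0445672882241
{'time_s': 0.1, 'q': array([68.76720252, 36.05260055,  2.20184341, 86.98593758, -1.54535715,
       57.08396483, -1.14675386]), 'dq': array([ 0.04364057, -0.11337857,  0.04986396, -0.17946709, -0.10157534,
       -0.10310186,  0.06598827]), 'tau': array([ 3.78041557e-03, -5.50791121e+01,  1.14835605e+00, -1.87114871e+01,
       -5.19585237e-02,  1.92820741e-02,  6.65873245e-05]), 'position': array([ 0.1949689 , -0.61964969,  0.30188135]), 'tool_rot': array([-1.79907163e+02,  1.62727902e-03,  1.74635954e+01]), 'contact_force': array([ 0.25475465, -0.35815869, -0.18228451]), 'wrist_torque': array([0.05802331, 0.01127801, 0.01162042]), 'grip_force': 0.0, 'grip_width': 1.000684693257294}
```

View pics/top0.png

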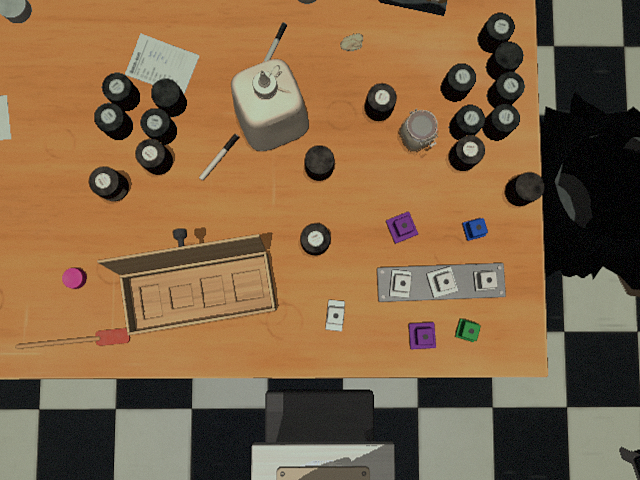

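View pics/side0.png

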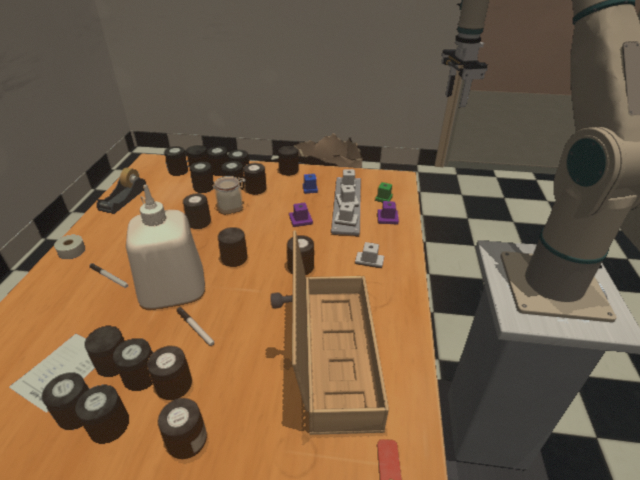

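Top view: the case sits around (200,285) with four pockets. The stand carries white heads at (401,283), (443,281) and (487,281), and the narrow head is at (335,315). Purple, blue and green look-alikes are not meant. I'll enlarge the stand and case to confirm.

Run:
```python
from h import *
d=np.load("top0.npz"); im=d["im"]
a=cv2.resize(im[250:340,310:510],None,fx=4,fy=4,interpolation=cv2.INTER_CUBIC)[:300]
b=cv2.resize(im[230:340,95:295],None,fx=4,fy=4,interpolation=cv2.INTER_CUBIC)
save(np.vstack([cv2.resize(im[255:335,310:510],(750,300),interpolation=cv2.INTER_CUBIC),cv2.resize(im[255:335,95:295],(750,300),interpolation=cv2.INTER_CUBIC)]),"crop0.png")
hsv=cv2.cvtColor(im,cv2.COLOR_RGB2HSV)
m=((hsv[...,1]<40)&(hsv[...,2]>165)).astype(np.uint8)
m[:260]=0;m[345:]=0;m[:,:300]=0;m[:,520:]=0
n,l,s,c=cv2.connectedComponentsWithStats(m)
K,R,t=d["K"],d["R"],d["t"]
for i in range(1,n):
    if s[i,4]>50:
        cn=cv2.findContours((l==i).astype(np.uint8),cv2.RETR_EXTERNAL,cv2.CHAIN_APPROX_NONE)[0][0]
        r=cv2.minAreaRect(cn); print(s[i],c[i].round(1),r)
```

```text
[427 267  31  30 435] [442.5 282.4] ((442.22021484375, 281.73394775390625), (24.903484344482422, 24.711917877197266), 73.3007583618164)
[392 270  19  11  61] [399.6 272.5] ((399.8500061035156, 272.54998779296875), (9.170605659484863, 19.606121063232422), 71.56504821777344)
[481 272  16  16 184] [488.8 279.6] ((488.7865905761719, 279.57928466796875), (14.576961517333984, 14.466531753540039), 83.6598129272461)
[390 275  21  22 275] [401.2 286.3] ((400.16162109375, 285.7077331542969), (18.853281021118164, 20.71380043029785), 7.125016689300537)
[328 300  16   6  80] [335.4 302.7] ((335.5, 302.5), (5.0, 15.0), 90.0)
[326 308  18  23 282] [334.8 319. ] ((334.4769287109375, 318.68463134765625), (15.752410888671875, 21.582040786743164), 7.125016689300537)
```

View pics/crop0.png

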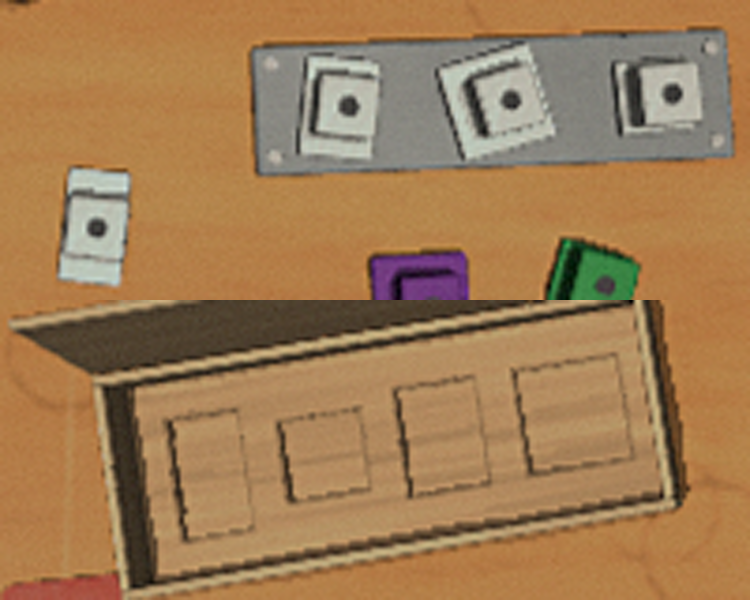

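Left to right, the stand holds oblong (401,283), large (443,281, turned about 15°) and square (487,281). Narrow stands loose at (335,315). The pockets, left to right, are narrow, square, oblong and large. The white heads are the ones meant. Purple, blue and green are distractors. Next I'll measure precisely.

```bash
cat > m.py <<'E'
from h import *
def dark_dot(im,u,v,r=5):
    "subpixel centroid of the dark bore near u,v"
    g=cv2.cvtColor(im,cv2.COLOR_RGB2GRAY).astype(float); x0,y0=int(u)-r,int(v)-r
    p=g[y0:y0+2*r+1,x0:x0+2*r+1]; w=np.clip(np.percentile(p,70)-25-p,0,None)
    yy,xx=np.mgrid[:p.shape[0],:p.shape[1]]; return x0+(w*xx).sum()/w.sum(), y0+(w*yy).sum()/w.sum()
def segs(im,x0,y0,x1,y1,minlen=8,f=4):
    g=cv2.cvtColor(im[y0:y1,x0:x1],cv2.COLOR_RGB2GRAY); g=cv2.resize(g,None,fx=f,fy=f,interpolation=cv2.INTER_CUBIC)
    L=cv2.createLineSegmentDetector(cv2.LSD_REFINE_STD).detect(g)[0][:,0,:]
    L=(L-(f-1)/2)/f+[x0,y0,x0,y0]; n=np.hypot(L[:,2]-L[:,0],L[:,3]-L[:,1]); return L[n>minlen]
def ang(C,L,z):
    a=ray(*C,L[:,:2],z); b=ray(*C,L[:,2:],z); d=b-a
    return np.degrees(np.arctan2(d[:,1],d[:,0])),np.hypot(d[:,0],d[:,1]),(a+b)/2
E
python3 - <<'E'
from m import *
d=np.load("top0.npz"); im=d["im"]; C=d["K"],d["R"],d["t"]
for n,u,v,z in (("narrow",335.8,315.6,.048),("oblong",402.8,283.1,.064),("large",446.3,281.6,.064),("square",489.2,280,.064)):
    c=dark_dot(im,u,v,4); a,l,_=ang(C,segs(im,int(u)-22,int(v)-22,int(u)+22,int(v)+20,6),z)
    print(n,np.round(c,2),ray(*C,[c],z).round(4)[0,:2]); 
    f=(a+45)%90-45; o=np.argsort(f); print(np.c_[f[o],l[o]*1000].round(1).tolist())
print("case"); L=segs(im,95,230,295,340,8); a,l,mid=ang(C,L,.023)
for i in np.lexsort((a,)): print(L[i].round(1).tolist(),a[i].round(1),(l[i]*1e3).round(0))
E
```

```text
narrow [335.41 315.35] [ 0.4379 -0.0275]
[[-8.4, 23.8], [-7.4, 29.2], [-6.6, 32.0], [-6.5, 32.3], [-5.9, 25.0], [-5.3, 32.5], [-3.4, 15.1], [-2.3, 19.2], [-0.2, 17.2], [0.2, 18.6], [0.4, 13.8], [1.2, 13.8], [6.9, 13.6]]
oblong [402.6 282.9] [ 0.5086 -0.1742]
[[-7.1, 18.0], [-6.9, 25.4], [-6.8, 27.9], [-6.5, 31.7], [-6.5, 34.4], [-6.3, 58.2], [-6.2, 57.6], [-6.1, 32.1], [-5.5, 27.6], [-5.4, 38.4], [-3.5, 18.4], [-0.9, 17.8], [-0.2, 33.5], [-0.1, 52.7], [-0.0, 15.1], [0.9, 59.1], [0.9, 33.7], [1.0, 35.6], [1.0, 13.7], [1.3, 27.4], [1.8, 55.0], [3.7, 26.9]]
large [445.85 281.28] [ 0.5122 -0.2693]
[[-0.3, 38.4], [-0.1, 22.6], [0.1, 41.1], [0.3, 43.3], [0.4, 61.4], [0.5, 30.3], [0.6, 24.1], [1.9, 15.8], [3.0, 47.8], [14.8, 20.5], [15.8, 31.3], [16.5, 57.0], [16.5, 26.8], [16.5, 44.3]]
square [488.93 279.55] [ 0.516  -0.3643]
[[-4.5, 22.2], [-2.8, 13.9], [-2.0, 22.2], [-0.9, 19.3], [-0.3, 39.9], [-0.2, 20.8], [0.1, 23.4], [0.2, 53.2], [0.6, 28.2], [0.6, 22.1], [0.9, 19.4], [1.9, 28.4], [3.6, 22.2], [4.5, 31.0], [4.6, 43.2], [5.0, 29.6], [5.4, 33.9], [5.4, 43.9]]
case
[203.5, 292.3, 203.7, 
[... 1537 characters left out ...]
98.9, 241.0, 301.1] 98.6 32.0
[138.5, 253.7, 129.5, 255.1] 98.9 20.0
[186.3, 307.1, 175.4, 308.8] 98.9 24.0
[222.2, 258.2, 197.7, 262.1] 99.0 55.0
[259.3, 251.9, 246.5, 254.0] 99.1 29.0
[173.4, 266.3, 149.3, 270.1] 99.1 54.0
[158.1, 327.2, 128.1, 332.1] 99.3 67.0
[257.6, 234.2, 232.5, 238.2] 99.3 57.0
[193.4, 321.1, 157.6, 327.1] 99.3 80.0
[273.4, 307.7, 222.1, 316.3] 99.4 116.0
[262.7, 256.1, 130.8, 277.9] 99.5 298.0
[225.0, 304.2, 205.4, 307.6] 99.6 44.0
[220.8, 275.8, 208.5, 278.0] 100.5 28.0
[131.8, 286.6, 130.1, 294.7] 170.0 18.0
[130.7, 278.8, 129.7, 287.9] 175.3 20.0
[133.8, 296.9, 132.8, 311.0] 177.5 31.0
[271.6, 255.7, 271.5, 265.7] 179.8 23.0
[276.6, 287.3, 276.5, 297.3] 179.8 22.0
```

Run:
```python
from m import *
d=np.load("top0.npz"); im=d["im"]; C=d["K"],d["R"],d["t"]
P={"narrow":[(168,418),(240,410),(253,529),(183,541)],"square":[(280,422),(360,408),(370,488),(290,502)],"oblong":[(397,388),(474,378),(490,484),(410,497)],"large":[(514,370),(617,354),(633,459),(530,475)]}
a=np.radians(9.4); ex=np.array([np.cos(a),np.sin(a)]); ey=np.array([-ex[1],ex[0]])
for n,q in P.items():
    uv=(np.array(q,float)-[0,300]-[1.4,1.4])/3.75+[95,255]; w=ray(*C,uv,.022)[:,:2]; c=w.mean(0)
    print(n,c.round(4),"case xy",(c@ex).round(4),(c@ey).round(4),"size",[(np.linalg.norm(w[i]-w[j])*1e3).round(1) for i,j in((0,1),(1,2),(2,3),(3,0))])
# case rim: lines in case axes
for nm,uv,z in(("hinge outer",(120.2,277.4,263.4,253.8),.072),("back inner",(262.7,256.1,130.8,277.9),.072),("front edge a",(273.4,307.7,222.1,316.3),.072),("front bottom",(144.8,331.5,153,330.1),.072),("lid top",(97.4,262.5,183.7,248.4),.2),("right inner",(274.1,306,265.6,252.8),.072),("right outer",(270.1,268.6,272.7,284.7),.072),("left outer",(124.0,310,125,319.1),.072),("left in",(129.1,331.6,125.4,304.7),.072),("left o",(124.6,298.1,121.5,277.2),.072),('front in',(193.4,321.1,157.6,327.1),.072)):
    w=ray(*C,np.array(uv).reshape(2,2),z)[:,:2]; print(nm,(w@ex).round(4),(w@ey).round(4))
# jar tops, black lids
for n,u,v in(("jarM",316,239),("jarB",319,162)): print(n,ray(*C,[(u,v)],.078)[0].round(3))
# stand
L=segs(im,370,255,515,308,12); A,l,m=ang(C,L,.016)
for i in range(len(L)):
    if l[i]>.05: print(L[i].round(1),A[i].round(1),(l[i]*1e3).round(0),m[i].round(3))
```

```text
narrow [0.4693 0.3834] case xy 0.5256 0.3017 size [np.float64(42.9), np.float64(71.2), np.float64(41.8), np.float64(73.6)]
square [0.4808 0.3161] case xy 0.5259 0.2333 size [np.float64(48.1), np.float64(48.1), np.float64(48.0), np.float64(48.0)]
oblong [0.4916 0.2463] case xy 0.5252 0.1627 size [np.float64(46.2), np.float64(64.0), np.float64(48.0), np.float64(65.5)]
large [0.5049 0.1685] case xy 0.5256 0.0838 size [np.float64(62.3), np.float64(63.6), np.float64(62.0), np.float64(63.5)]
hinge outer [0.5848 0.5851] [0.3469 0.0346]
back inner [0.5804 0.5801] [0.0369 0.3246]
front edge a [0.4664 0.4663] [0.0315 0.1431]
front bottom [0.4615 0.4616] [0.3108 0.2931]
lid top [0.6099 0.61  ] [0.3488 0.179 ]
right inner [0.4698 0.5865] [0.0294 0.0296]
right outer [0.551  0.5156] [0.0253 0.0252]
left outer [0.5142 0.4946] [0.3483 0.3488]
left in [0.4668 0.5249] [0.3438 0.3438]
left o [0.5392 0.5848] [0.3436 0.3441]
front in [0.4663 0.4663] [0.2053 0.2826]
jarM [0.604 0.015 0.078]
jarB [0.774 0.009 0.078]
[391.9 269.8 389.3 296. ] 173.7 60.0 [ 0.51  -0.154  0.016]
[387.9 295.7 390.5 269.5] -6.2 60.0 [ 0.511 -0.151  0.016]
[377.2 300.7 375.6 268.2] 2.3 74.0 [ 0.507 -0.122  0.016]
[407.9 264.6 434.8 264.3] -89.4 61.0 [ 0.552 -0.225  0.016]
[379.8 265.7 406.7 265.3] -89.3 61.0 [ 0.549 -0.16   0.016]
[377.3 268.5 378.8 300.7] -177.8 73.0 [ 0.506 -0.126  0.016]
[435.7 263.5 463.5 263.4] -89.8 64.0 [ 0.554 -0.289  0.016]
[465.1 262.5 491.  262.4] -89.8 59.0 [ 0.556 -0.354  0.016]
[421.  266.2 378.2 267.7] 92.0 98.0 [ 0.546 -0.175  0.016]
[472.3 296.5 497.  296.3] -89.6 56.0 [ 0.479 -0.367  0.016]
[421.  300.8 397.  300.8] 89.8 55.0 [ 0.47  -0.195  0.016]
[445.4 265.1 421.3 266.4] 93.0 55.0 [ 0.549 -0.252  0.016]
[497.  297.8 472.6 297.7] 89.7 56.0 [ 0.476 -0.368  0.016]
```

Case yaw is about 9.4°. Pocket centres are narrow (.469,.383), square (.481,.316), oblong (.492,.246) and large (.505,.168). The lid is open about 100°. I'll start with the narrow head.

Request:
servo_tool(plan=[[0,[32,21,-6],-3],[0,[32,21,-6],-3],[0,[32,21,-6],-3],[0,[32,21,-6],-3],[0,[32,21,-6],-3],[0,[32,21,-6],-3],[0,[32,21,-6],-3],[0,[32,21,-6],-3],[0,[-1,35,0],0],[0,[-1,35,0],0],[0,[-1,35,0],0],[0,[-1,35,0],0],[0,[-1,35,0],0],[0,[-1,35,0],0],[0,[-1,35,0],0],[0,[-1,35,0],0],[0,[-1,35,0],0],[0,[-1,35,0],0],[0,[-1,35,0],0],[0,[-1,35,0],0]])

```text
time_s: 2.6
position: [0.4389, -0.0309, 0.2546]
tool_rot: [180.0, 0.0, -6.5]
contact_force: [-0.3, 0.6, 0.3]
grip_width: 1.0
grip_force: 0.0
```

Run:
```python
from m import *
im,K,R,t=cam("side"); P=proj(K,R,t,[[.438,-.0275,.048]])[0]; print(P)
u,v=P.astype(int); save(cv2.resize(im[v-40:v+40,u-50:u+50],None,fx=6,fy=6,interpolation=cv2.INTER_CUBIC),"s1.png")
d=np.load("side0.npz"); 
for I in(im,d["im"]):
    c=dark_dot(I,u,v,4); print(c,ray(K,R,t,[c],.048))
```

```text
[370.00362753 246.65416313]
(np.float64(370.65822784810126), np.float64(246.54430379746836)) [[ 0.43640805 -0.02815228  0.048     ]]
(np.float64(370.6498951781971), np.float64(246.1761006289308)) [[ 0.43647006 -0.02959725  0.048     ]]
```

View pics/s1.png

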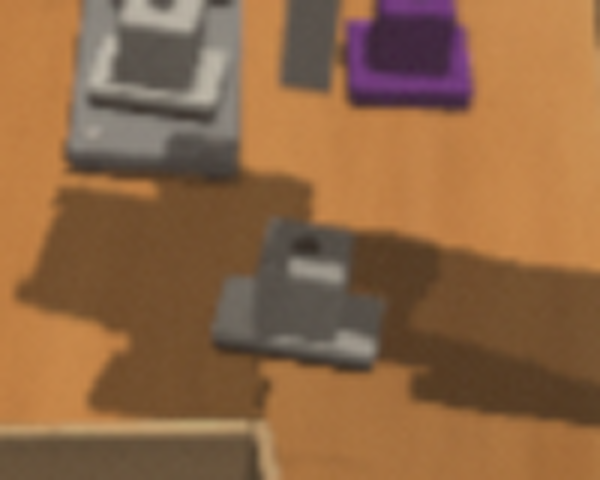

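The narrow head is still in place, so I'm descending and gripping.

Request:
servo_tool(plan=[[0,[-1.5,3,-20],0],[0,[0,0,-30],0],[0,[0,0,-30],0],[0,[0,0,-30],0],[0,[0,0,-20],0],[0,[0,0,-11],0],[0,[0,0,0],0],[255,[0,0,0],0],[255,[0,0,0],0],[255,[0,0,0],0],[255,[0,0,0],0],[255,[0,0,0],0],[255,[0,0,0],0],[255,[0,0,0],0]])

```text
time_s: 4.4
position: [0.4378, -0.0288, 0.1141]
tool_rot: [-180.0, 0.0, -6.5]
contact_force: [0.1, 0.9, 0.9]
grip_width: 0.385
grip_force: 30.0
```

Request:
servo_tool(plan=[[255,[0,0,20],0],[255,[0,0,38],0],[255,[0,0,38],0],[255,[0,0,38],0],[255,[2.6,34,0],1.3],[255,[2.6,34,0],1.3],[255,[2.6,34,0],1.3],[255,[2.6,34,0],1.3],[255,[2.6,34,0],1.3],[255,[2.6,34,0],1.3],[255,[2.6,34,0],1.3],[255,[2.6,34,0],1.3],[255,[2.6,34,0],1.4],[255,[2.6,34,0],1.4],[255,[2.6,34,0],1.4],[255,[2.6,38,0],1.4],[255,[0,0,0],0],[255,[0,0,0],0]])

```text
time_s: 6.65
position: [0.4687, 0.3818, 0.2474]
tool_rot: [179.9, 0.1, 9.4]
contact_force: [-0.9, -0.2, -0.7]
grip_width: 0.38
grip_force: 30.0
```

Run:
```python
from m import *
im,K,R,t=cam("side"); d=np.load("side0.npz")
o=d["im"]; save(np.hstack([cv2.resize(o[285:415,300:385],None,fx=4.5,fy=4.5,interpolation=cv2.INTER_CUBIC),cv2.resize(im[285:415,300:385],None,fx=4.5,fy=4.5,interpolation=cv2.INTER_CUBIC)]),"s2.png")
```

```text
(no output)
```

View pics/s2.png

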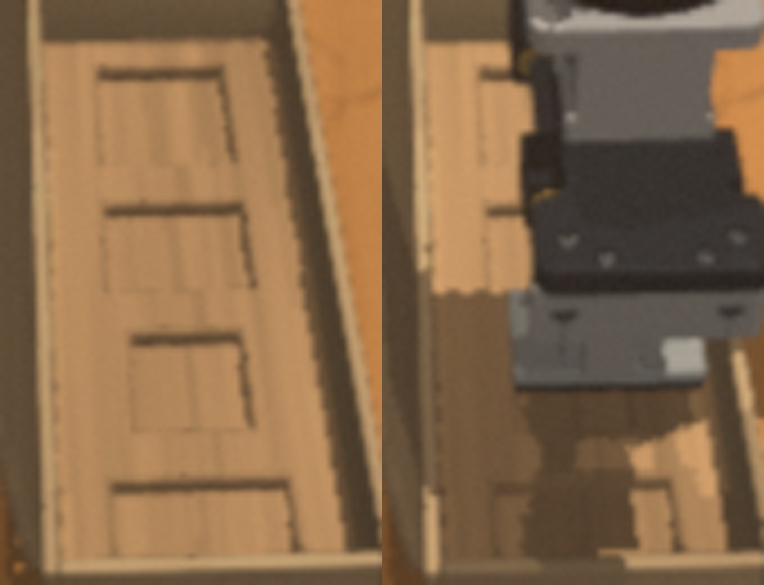

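Run:
```python
from m import *
d=np.load("side0.npz"); C=d["K"],d["R"],d["t"]
P={"square":[(131,334),(239,332),(254,428),(132,430)],"oblong":[(104,206),(241,206),(256,290),(105,292)],"large":[(97,69),(220,67),(236,164),(97,164)],"narrowfar":[(111,482),(288,482)]}
a=np.radians(9.4); ex=np.array([np.cos(a),np.sin(a)]); ey=np.array([-ex[1],ex[0]])
for n,q in P.items():
    uv=(np.array(q,float)-1.75)/4.5+[300,285]; w=ray(*C,uv,.022)[:,:2]; c=w.mean(0)
    print(n,c.round(4),"case",(c@ex).round(4),(c@ey).round(4),(w@ex).round(4),(w@ey).round(4))
for z in(.12,.13,.14): print(ray(*C,[((515-382-1.75)/4.5+300,(388-1.75)/4.5+285),((705-382-1.75)/4.5+300,(384-1.75)/4.5+285)],z))
```

```text
square [0.4793 0.3173] case 0.5247 0.2347 [0.5478 0.501  0.4997 0.5503] [0.2108 0.2111 0.2587 0.2583]
oblong [0.4906 0.2483] case 0.5245 0.1649 [0.556  0.4929 0.4912 0.5579] [0.1401 0.1418 0.1892 0.1884]
large [0.5041 0.1693] case 0.525 0.0847 [0.5552 0.4942 0.4927 0.5581] [0.0536 0.0539 0.1166 0.1148]
narrowfar [0.4712 0.3649] case 0.5245 0.283 [0.5602 0.4888] [0.282 0.284]
[[0.49786552 0.39298426 0.12      ]
 [0.42952391 0.38193664 0.12      ]]
[[0.49740714 0.39997624 0.13      ]
 [0.43018176 0.38910906 0.13      ]]
[[0.49694875 0.40696822 0.14      ]
 [0.43083961 0.39628148 0.14      ]]
```

Request:
servo_tool(plan=[[255,[1,2,-20],0],[255,[0,0,-30],0],[255,[0,0,-30],0],[255,[0,0,-20],0],[255,[0,0,-5],0],[255,[0,0,-3],0],[255,[0,0,-3],0],[255,[0,0,-2],0],[255,[0,0,-2],0]])

```text
time_s: 7.82
position: [0.4701, 0.3852, 0.1334]
tool_rot: [-180.0, -0.0, 9.5]
contact_force: [0.2, -0.7, -1.4]
grip_width: 0.38
grip_force: 30.0
```

Request:
servo_tool(plan=[[255,[0,0,-2],0],[255,[0,0,-2],0],[255,[0,0,-1],0],[255,[0,0,-1],0],[255,[0,0,0],0]])

```text
time_s: 8.45
position: [0.47, 0.385, 0.1272]
tool_rot: [-180.0, 0.0, 9.5]
contact_force: [-0.3, -1.4, -0.1]
grip_width: 0.381
grip_force: 30.0
```

Narrow is down in its pocket with no contact force. I'll release it, rise and go to the oblong head.

Request:
servo_tool(plan=[[110,[0,0,0],0],[110,[0,0,0],0],[110,[0,0,0],0],[110,[0,0,30],0],[110,[0,0,45],0],[0,[0,0,45],0],[0,[2.6,-40,0],-1],[0,[2.6,-40,0],-1],[0,[2.6,-40,0],-1],[0,[2.6,-40,0],-1],[0,[2.6,-40,0],-1],[0,[2.6,-40,0],-1],[0,[2.8,-40,0],-1.2],[0,[2.8,-40,0],-1.2],[0,[2.8,-40,0],-1.2],[0,[2.8,-40,0],-1.2],[0,[2.8,-40,0],-1.2],[0,[2.8,-40,0],-1.2],[0,[3,-40,0],-1.2],[0,[3,-40,0],-1.4]])

```text
time_s: 10.95
position: [0.5084, -0.1763, 0.2472]
tool_rot: [-180.0, 0.0, -6.4]
contact_force: [1.4, 0.5, -0.5]
grip_width: 0.995
grip_force: 0.0
```

Run:
```python
from m import *
im,K,R,t=cam("side"); 
tp=cam("top"); save(np.hstack([cv2.resize(im[270:420,295:385],(360,600),interpolation=cv2.INTER_CUBIC),cv2.resize(tp[0][240:340,105:145],(240,600),interpolation=cv2.INTER_CUBIC)]) if 0 else cv2.resize(im[270:430,295:395],(500,800),interpolation=cv2.INTER_CUBIC)[200:],"s3.png")
print(readout.read_state()["position"])
d=np.load("side0.npz")
for n,p in(("oblong",(.5086,-.1742,.064)),("large",(.5122,-.2693,.064)),("square",(.516,-.3643,.064))):
    uv=proj(K,R,t,[p])[0]; c=dark_dot(d["im"],*(uv+.5),3); print(n,uv,c,ray(K,R,t,[c],.064))
```

```text
[ 0.50803444 -0.1805066   0.24763557]
oblong [346.11697065 206.15498783] (np.float64(346.55), np.float64(206.0125)) [[ 0.50747884 -0.17505591  0.064     ]]
large [347.26105098 187.85762942] (np.float64(347.67525773195877), np.float64(187.64948453608247)) [[ 0.51108981 -0.2706102   0.064     ]]
square [348.21050191 171.60749467] (np.float64(348.40343347639487), np.float64(173.10300429184548)) [[ 0.51478336 -0.35521014  0.064     ]]
```

View pics/s3.png

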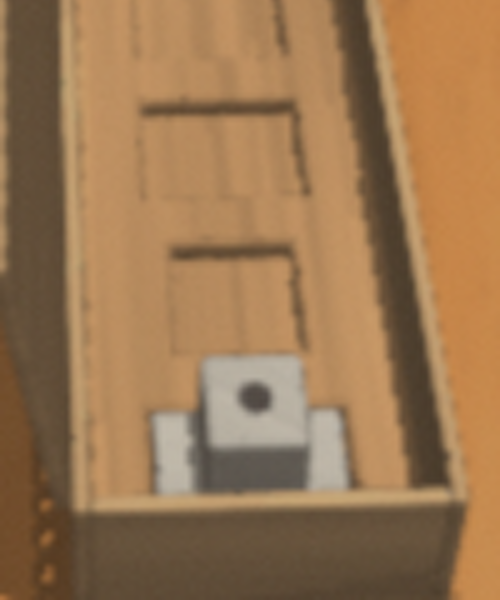

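Narrow is seated flat: bore at about (255,397) in the crop, flange inside the pocket lines. Now the oblong head on the stand.

Request:
servo_tool(plan=[[60,[0,5.5,-20],0],[60,[0,0,-30],0],[60,[0,0,-30],0],[60,[0,0,-20],0],[60,[0,0,-12],0],[60,[0,0,-5],0],[60,[0,0,0],0],[255,[0,0,0],0],[255,[0,0,0],0],[255,[0,0,0],0],[255,[0,0,0],0],[255,[0,0,0],0],[255,[0,0,0],0],[255,[0,0,0],0]])

```text
time_s: 12.8
position: [0.5081, -0.1725, 0.1305]
tool_rot: [179.8, -0.1, -6.5]
contact_force: [-1.3, -5.4, 0.3]
grip_width: 0.382
grip_force: 30.0
```

Request:
servo_tool(plan=[[255,[0,-2.5,0],0],[255,[0,0,0],0],[255,[0,0,0],0],[255,[0,0,0],0]])

```text
time_s: 13.3
position: [0.5082, -0.1728, 0.1304]
tool_rot: [179.9, 0.0, -6.4]
contact_force: [-1.8, -3.9, 5.5]
grip_width: 0.382
grip_force: 30.0
```

Request:
servo_tool(plan=[[255,[0,-2.5,0],0],[255,[0,0,0],0],[255,[0,0,0],0],[255,[0,0,0],0]])

```text
time_s: 13.8
position: [0.5084, -0.1732, 0.1301]
tool_rot: [-179.9, 0.1, -6.3]
contact_force: [-0.8, 1.0, 3.6]
grip_width: 0.384
grip_force: 3.0
```

The grip slackened briefly (3 N), harmless here. I'll wait for it to recover, then start twisting.

Request:
servo_tool(plan=[[255,[0,0,0],0],[255,[0,0,0],0],[255,[0,0,0],0],[255,[0,0,0],0],[255,[0,0,0],0],[255,[0,0,0],0]])

```text
time_s: 14.55
position: [0.5085, -0.1733, 0.1301]
tool_rot: [-179.9, 0.1, -6.3]
contact_force: [-1.6, 2.1, 5.7]
grip_width: 0.38
grip_force: 30.0
```

Request:
servo_tool(plan=[[255,[0,0,0.4],10],[255,[0,0,0.45],10],[255,[0,0,0.45],10],[255,[0,0,0.4],-10],[255,[0,0,0.45],-10],[255,[0,0,0.45],-10]])

```text
time_s: 15.3
position: [0.5079, -0.1738, 0.1315]
tool_rot: [-180.0, 0.1, -6.6]
contact_force: [-1.0, -0.1, -6.8]
grip_width: 0.381
grip_force: 30.0
```

Request:
servo_tool(plan=[[255,[0,0,0.3],10],[255,[0,0,0.35],10],[255,[0,0,0.35],10],[255,[0,0,0.3],-10],[255,[0,0,0.35],-10],[255,[0,0,0.35],-10],[255,[0,0,0.3],10],[255,[0,0,0.35],10]])

```text
time_s: 16.3
position: [0.508, -0.1736, 0.1342]
tool_rot: [-179.9, 0.1, 14.0]
contact_force: [-1.0, -0.1, -5.3]
grip_width: 0.385
grip_force: 30.0
```

Request:
servo_tool(plan=[[255,[0,0,0.4],10],[255,[0,0,0.35],-10],[255,[0,0,0.4],-10],[255,[0,0,0.4],-10],[255,[0,0,0.35],10],[255,[0,0,0.4],10],[255,[0,0,0.4],10],[255,[0,0,0.35],-10],[255,[0,0,0.4],-10],[255,[0,0,0.4],-10],[255,[0,0,0.35],10],[255,[0,0,0.4],10],[255,[0,0,0.4],10],[255,[0,0,0.35],-10],[255,[0,0,0.4],-10],[255,[0,0,0.4],-10],[255,[0,0,0.35],10],[255,[0,0,0.4],10],[255,[0,0,0.4],10]])

```text
time_s: 18.68
position: [0.5081, -0.1736, 0.1416]
tool_rot: [-179.9, 0.1, 24.0]
contact_force: [-0.0, 0.3, -4.2]
grip_width: 0.381
grip_force: 30.0
```

Request:
servo_tool(plan=[[255,[0,0,0.35],-10],[255,[0,0,0.4],-10],[255,[0,0,0.4],-10],[255,[0,0,0.35],10],[255,[0,0,0.4],10],[255,[0,0,0.4],10],[255,[0,0,0.35],-10],[255,[0,0,0.4],-10],[255,[0,0,0.4],-10],[255,[0,0,0.35],10],[255,[0,0,0.4],10],[255,[0,0,0.4],10],[255,[0,0,0.35],-10],[255,[0,0,0.4],-10],[255,[0,0,0.4],-10]])

```text
time_s: 20.55
position: [0.5083, -0.1738, 0.1475]
tool_rot: [-179.9, 0.1, -6.7]
contact_force: [1.3, -0.3, -6.1]
grip_width: 0.381
grip_force: 30.0
```

Request:
servo_tool(plan=[[255,[0,0,0.35],10],[255,[0,0,0.4],10],[255,[0,0,0.4],10],[255,[0,0,0.35],-10],[255,[0,0,0.4],-10],[255,[0,0,0.4],-10],[255,[0,0,0.35],10],[255,[0,0,0.4],10],[255,[0,0,0.4],10],[255,[0,0,0.35],-10],[255,[0,0,0.4],-10],[255,[0,0,0.4],-10]])

```text
time_s: 22.05
position: [0.5082, -0.1739, 0.1523]
tool_rot: [-180.0, 0.1, -6.7]
contact_force: [-0.1, 0.5, -2.1]
grip_width: 0.382
grip_force: 30.0
```

The oblong head is free, with only its weight of about 2 N on the wrist. I'm lifting and carrying it.

Request:
servo_tool(plan=[[255,[0,0,8],0],[255,[0,0,20],0],[255,[0,0,34],0],[255,[0,0,34],0],[255,[-1.3,35,0],1.3],[255,[-1.3,35,0],1.3],[255,[-1.3,35,0],1.3],[255,[-1.3,35,0],1.3],[255,[-1.3,35,0],1.3],[255,[-1.3,35,0],1.3],[255,[-1.3,35,0],1.3],[255,[-1.4,35,0],1.3],[255,[-1.4,35,0],1.4],[255,[-1.4,35,0],1.4],[255,[-1.4,35,0],1.4],[255,[-1.4,37,0],1.4],[255,[0,0,0],0],[255,[0,0,0],0],[255,[0,0,0],0],[255,[0,0,0],0]])

```text
time_s: 24.55
position: [0.4925, 0.2464, 0.2491]
tool_rot: [180.0, 0.0, 9.6]
contact_force: [-0.5, 0.2, -1.3]
grip_width: 0.376
grip_force: 30.0
```

Run:
```python
from m import *
s=readout.read_state(); p=s["position"]; print(p,s["tool_rot"])
a=np.radians(9.4); ex=np.array([np.cos(a),np.sin(a)]); ey=np.array([-ex[1],ex[0]])
for n,g in(("side",(347,349)),("top",(147,301))):
    im,*C=cam(n); uv=proj(*C,[[.469,.3845,.061]])[0]; c=dark_dot(im,*(uv+.5),4); w=ray(*C,[c],.061)[0,:2]; print(n,uv,c,w.round(4),w@ex,w@ey)
im,*C=cam("top"); c=proj(*C,[[.508,-.174,.048]])[0].astype(int); save(cv2.resize(im[c[1]-25:c[1]+25,c[0]-30:c[0]+110],None,fx=5,fy=5,interpolation=cv2.INTER_CUBIC),"t2.png")
```

```text
[0.49249933 0.24642107 0.24911737] [1.79986814e+02 2.63260541e-02 9.58626124e+00]
side [345.41624953 389.08600942] (np.float64(345.6336), np.float64(389.08213333333333)) [0.4686 0.3844] 0.5251255179694096 0.3027402891321276
top [145.76496879 301.26930048] (np.float64(nan), np.float64(nan)) [nan nan] nan nanm.py:6: RuntimeWarning: invalid value encountered in scalar divide
  yy,xx=np.mgrid[:p.shape[0],:p.shape[1]]; return x0+(w*xx).sum()/w.sum(), y0+(w*yy).sum()/w.sum()
```

View pics/t2.png

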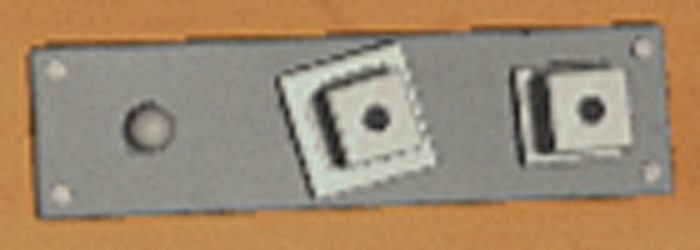

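Spindle 1 is bare (tip at crop (149,127)) and the other two heads are in place. Lowering the oblong.

Request:
servo_tool(plan=[[255,[-0.5,1.2,-20],0],[255,[0,0,-30],0],[255,[0,0,-30],0],[255,[0,0,-20],0],[255,[0,0,-6],0],[255,[0,0,-3],0],[255,[0,0,-2],0],[255,[0,0,-2],0],[255,[0,0,-2],0],[255,[0,0,-2],0]])

```text
time_s: 25.95
position: [0.4918, 0.2488, 0.132]
tool_rot: [-180.0, 0.0, 9.7]
contact_force: [-0.0, -0.1, -2.3]
grip_width: 0.382
grip_force: 30.0
```

Request:
servo_tool(plan=[[255,[0,0,-2],0],[255,[0,0,-1.5],0],[255,[0,0,-1],0],[255,[0,0,-0.5],0],[255,[0,0,0],0]])

```text
time_s: 26.58
position: [0.4917, 0.2486, 0.1271]
tool_rot: [-180.0, 0.0, 9.7]
contact_force: [-1.1, 0.9, 0.3]
grip_width: 0.383
grip_force: 30.0
```

Request:
servo_tool(plan=[[110,[0,0,0],0],[110,[0,0,0],0],[110,[0,0,0],0],[110,[0,0,30],0],[110,[0,0,45],0],[60,[0,0,45],0],[60,[1.5,-40,0],0.5],[60,[1.5,-40,0],0.5],[60,[1.5,-40,0],0.5],[60,[1.5,-40,0],0.5],[60,[1.5,-40,0],0.5],[60,[1.5,-40,0],0.5],[60,[1.5,-40,0],0.5],[60,[1.5,-40,0],0.5],[60,[1.6,-40,0],0.5],[60,[1.6,-40,0],0.5],[60,[1.6,-40,0],0.6],[60,[1.6,-40,0],0.6],[60,[2,-38,0],0.6],[60,[0,0,0],0]])

```text
time_s: 29.08
position: [0.5113, -0.2732, 0.2471]
tool_rot: [179.9, 0.1, 16.2]
contact_force: [-0.2, 0.4, -0.1]
grip_width: 0.763
grip_force: 0.0
```

Request:
servo_tool(plan=[[60,[0,0,-20],0],[60,[0,0,-30],0],[60,[0,0,-20],0],[60,[0,0,0],0],[60,[0,0,0],0]])

```text
time_s: 29.7
position: [0.5126, -0.2689, 0.1777]
tool_rot: [180.0, -0.0, 16.5]
contact_force: [0.5, -0.2, -0.3]
grip_width: 0.764
grip_force: 0.0
```

Run:
```python
from m import *
print(readout.read_state()["position"],readout.read_state()["tool_rot"])
im,*C=cam("side"); save(cv2.resize(im[270:430,295:395],(500,800),interpolation=cv2.INTER_CUBIC)[:600],"s4.png")
```

```text
[ 0.51264218 -0.26891402  0.17767276] [ 1.79980232e+02 -1.34437116e-02  1.64998141e+01]
```

View pics/s4.png

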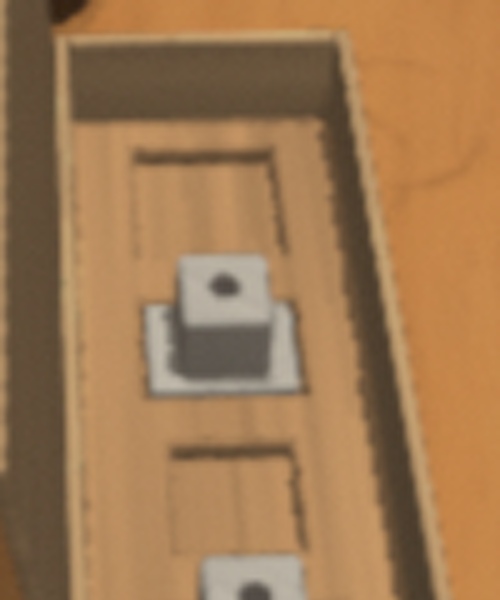

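The oblong is seated flat (bore at crop (224,286)). Now the large head.

Request:
servo_tool(plan=[[60,[-0.5,-0.7,-20],0],[60,[0,0,-18],0],[60,[0,0,-9],0],[60,[0,0,0],0],[255,[0,0,0],0],[255,[0,0,0],0],[255,[0,0,0],0],[255,[0,0,0],0],[255,[0,0,0],0],[255,[0,0,0],0]])

```text
time_s: 31.0
position: [0.5115, -0.2691, 0.1302]
tool_rot: [-179.9, 0.0, 16.5]
contact_force: [-2.0, 3.0, 4.8]
grip_width: 0.378
grip_force: 30.0
```

Request:
servo_tool(plan=[[255,[0,0,0.35],-10],[255,[0,0,0.4],-10],[255,[0,0,0.4],-10],[255,[0,0,0.35],10],[255,[0,0,0.4],10],[255,[0,0,0.4],10],[255,[0,0,0.35],-10],[255,[0,0,0.4],-10],[255,[0,0,0.4],-10]])

```text
time_s: 32.12
position: [0.5108, -0.2693, 0.1323]
tool_rot: [-180.0, 0.2, -13.8]
contact_force: [0.7, 1.9, -5.8]
grip_width: 0.385
grip_force: 30.0
```

Request:
servo_tool(plan=[[255,[0,0,0.35],10],[255,[0,0,0.4],10],[255,[0,0,0.4],10],[255,[0,0,0.35],-10],[255,[0,0,0.4],-10],[255,[0,0,0.4],-10],[255,[0,0,0.35],10],[255,[0,0,0.4],10],[255,[0,0,0.4],10]])

```text
time_s: 33.25
position: [0.5114, -0.2693, 0.1358]
tool_rot: [-179.9, 0.1, 16.8]
contact_force: [-0.4, 1.9, -5.3]
grip_width: 0.38
grip_force: 30.0
```

Request:
servo_tool(plan=[[255,[0,0,0.35],-10],[255,[0,0,0.4],-10],[255,[0,0,0.4],-10],[255,[0,0,0.35],10],[255,[0,0,0.4],10],[255,[0,0,0.4],10],[255,[0,0,0.35],-10],[255,[0,0,0.4],-10],[255,[0,0,0.4],-10],[255,[0,0,0.35],10],[255,[0,0,0.4],10],[255,[0,0,0.4],10],[255,[0,0,0.35],-10],[255,[0,0,0.4],-10],[255,[0,0,0.4],-10],[255,[0,0,0.35],10],[255,[0,0,0.4],10],[255,[0,0,0.4],10]])

```text
time_s: 35.5
position: [0.5114, -0.2694, 0.1429]
tool_rot: [-179.9, 0.1, 16.8]
contact_force: [-0.1, 1.6, -3.8]
grip_width: 0.383
grip_force: 30.0
```

Request:
servo_tool(plan=[[255,[0,0,0.35],-10],[255,[0,0,0.4],-10],[255,[0,0,0.4],-10],[255,[0,0,0.35],10],[255,[0,0,0.4],10],[255,[0,0,0.4],10],[255,[0,0,0.35],-10],[255,[0,0,0.4],-10],[255,[0,0,0.4],-10],[255,[0,0,0.35],10],[255,[0,0,0.4],10],[255,[0,0,0.4],10],[255,[0,0,0.35],-10],[255,[0,0,0.4],-10],[255,[0,0,0.4],-10],[255,[0,0,0.35],10],[255,[0,0,0.4],10],[255,[0,0,0.4],10]])

```text
time_s: 37.75
position: [0.512, -0.2686, 0.1505]
tool_rot: [-179.9, 0.0, 16.9]
contact_force: [-0.5, 2.7, 2.8]
grip_width: 0.38
grip_force: 30.0
```

Request:
servo_tool(plan=[[255,[0,0,0.35],-10],[255,[0,0,0.4],-10],[255,[0,0,0.4],-10],[255,[0,0,0.35],10],[255,[0,0,0.4],10],[255,[0,0,0.4],10]])

```text
time_s: 38.5
position: [0.512, -0.2692, 0.1526]
tool_rot: [-180.0, 0.0, 16.8]
contact_force: [0.2, 2.2, -1.2]
grip_width: 0.385
grip_force: 30.0
```

Request:
servo_tool(plan=[[255,[0,0,8],0],[255,[0,0,20],0],[255,[0,0,34],0],[255,[0,0,34],0],[255,[-0.6,36.5,0],-0.6],[255,[-0.6,36.5,0],-0.6],[255,[-0.6,36.5,0],-0.6],[255,[-0.6,36.5,0],-0.6],[255,[-0.6,36.5,0],-0.6],[255,[-0.6,36.5,0],-0.6],[255,[-0.6,36.5,0],-0.6],[255,[-0.6,36.5,0],-0.6],[255,[-0.6,36.5,0],-0.6],[255,[-0.6,36.5,0],-0.6],[255,[-0.6,36.5,0],-0.6],[255,[-0.6,36.5,0],-0.8],[255,[0,0,-20],0],[255,[0,0,0],0],[255,[0,0,0],0],[255,[0,0,0],0]])

```text
time_s: 41.0
position: [0.505, 0.1673, 0.2298]
tool_rot: [-180.0, -0.1, 8.9]
contact_force: [0.1, 0.5, -1.1]
grip_width: 0.38
grip_force: 30.0
```

Request:
servo_tool(plan=[[255,[0,1.7,-20],0.5],[255,[0,0,-30],0],[255,[0,0,-28],0],[255,[0,0,-10],0],[255,[0,0,-3],0],[255,[0,0,-2],0],[255,[0,0,-2],0],[255,[0,0,-2],0],[255,[0,0,-1],0]])

```text
time_s: 42.12
position: [0.5045, 0.1697, 0.1311]
tool_rot: [-180.0, 0.0, 9.6]
contact_force: [-0.2, -0.5, -0.3]
grip_width: 0.383
grip_force: 30.0
```

Request:
servo_tool(plan=[[255,[0,0,-2],0],[255,[0,0,-1],0],[255,[0,0,-0.7],0],[255,[0,0,0],0]])

```text
time_s: 42.62
position: [0.5045, 0.1697, 0.1273]
tool_rot: [-180.0, 0.0, 9.6]
contact_force: [0.9, 0.4, -1.4]
grip_width: 0.378
grip_force: 30.0
```

Request:
servo_tool(plan=[[110,[0,0,0],0],[110,[0,0,0],0],[110,[0,0,0],0],[110,[0,0,30],0],[110,[0,0,45],0],[60,[0,0,45],0],[60,[0.8,-38,0],-0.3],[60,[0.8,-38,0],-0.3],[60,[0.8,-38,0],-0.3],[60,[0.8,-38,0],-0.3],[60,[0.8,-38,0],-0.3],[60,[0.8,-38,0],-0.3],[60,[0.8,-38,0],-0.3],[60,[0.8,-38,0],-0.3],[60,[0.8,-38,0],-0.3],[60,[0.8,-38,0],-0.3],[60,[0.8,-38,0],-0.4],[60,[0.8,-38,0],-0.4],[60,[0.8,-38,0],-0.4],[60,[0.8,-40,0],-0.4]])

```text
time_s: 45.12
position: [0.5156, -0.3653, 0.2472]
tool_rot: [-180.0, 0.0, 5.0]
contact_force: [0.9, 0.2, 0.4]
grip_width: 0.764
grip_force: 0.0
```

Request:
servo_tool(plan=[[60,[0,0,-20],0],[60,[0,0,-30],0],[60,[0,0,-20],0],[60,[0,0,0],0],[60,[0,0,0],0]])

```text
time_s: 45.75
position: [0.5159, -0.3647, 0.178]
tool_rot: [180.0, -0.0, 5.0]
contact_force: [-0.5, 0.2, -0.0]
grip_width: 0.765
grip_force: 0.0
```

Run:
```python
from m import *
print(readout.read_state()["position"],readout.read_state()["tool_rot"])
im,*C=cam("side"); a=cv2.resize(im[270:430,295:385],(338,600),interpolation=cv2.INTER_CUBIC)
im,*C=cam("top"); c=proj(*C,[[.49,.25,.03]])[0].astype(int); b=cv2.resize(im[c[1]-40:c[1]+40,c[0]-80:c[0]+80],(450,225),interpolation=cv2.INTER_CUBIC)
o=np.zeros((600,790,3),np.uint8); o[:,:338]=a; o[:225,340:]=b; b=cv2.resize(im[250:320,365:525],(450,197),interpolation=cv2.INTER_CUBIC); o[230:427,340:]=b; save(o,"s5.png")
```

```text
[ 0.51594907 -0.36468843  0.17803522] [ 1.79957285e+02 -1.43164918e-02  4.95350570e+00]
```

View pics/s5.png

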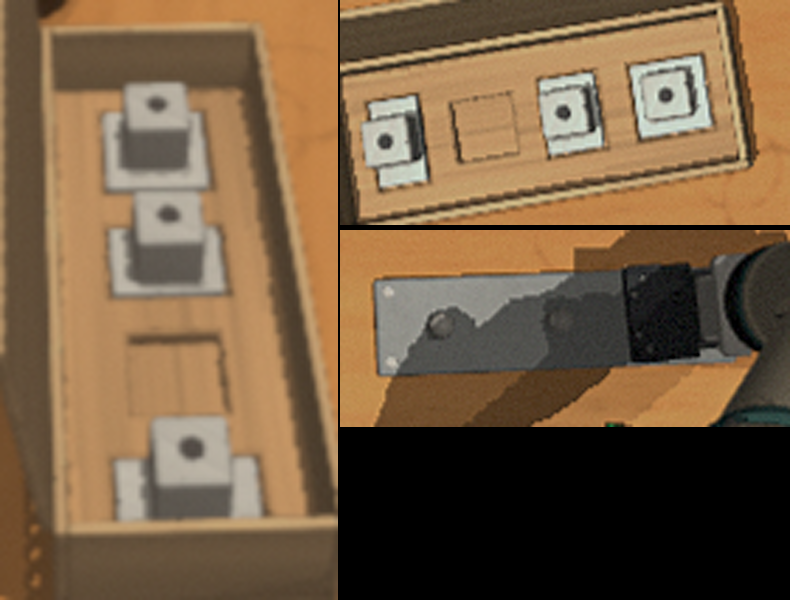

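Narrow, oblong and large are all seated square and only the square pocket is empty, between narrow and oblong. Now the square head.

Request:
servo_tool(plan=[[60,[0,0.3,-20],0],[60,[0,0,-18],0],[60,[0,0,-9.5],0],[60,[0,0,0],0],[255,[0,0,0],0],[255,[0,0,0],0],[255,[0,0,0],0],[255,[0,0,0],0],[255,[0,0,0],0],[255,[0,0,0],0]])

```text
time_s: 47.1
position: [0.5158, -0.3639, 0.13]
tool_rot: [-180.0, 0.0, 5.0]
contact_force: [-0.7, 0.5, 2.7]
grip_width: 0.379
grip_force: 30.0
```

Request:
servo_tool(plan=[[255,[0,0,0.35],10],[255,[0,0,0.4],10],[255,[0,0,0.4],10],[255,[0,0,0.35],-10],[255,[0,0,0.4],-10],[255,[0,0,0.4],-10],[255,[0,0,0.35],10],[255,[0,0,0.4],10],[255,[0,0,0.4],10]])

```text
time_s: 48.22
position: [0.5151, -0.3634, 0.132]
tool_rot: [-179.9, 0.1, 35.3]
contact_force: [0.5, 0.3, -5.7]
grip_width: 0.379
grip_force: 30.0
```

Request:
servo_tool(plan=[[255,[0,0,0.35],-10],[255,[0,0,0.4],-10],[255,[0,0,0.4],-10],[255,[0,0,0.35],10],[255,[0,0,0.4],10],[255,[0,0,0.4],10],[255,[0,0,0.35],-10],[255,[0,0,0.4],-10],[255,[0,0,0.4],-10],[255,[0,0,0.35],10],[255,[0,0,0.4],10],[255,[0,0,0.4],10],[255,[0,0,0.35],-10],[255,[0,0,0.4],-10],[255,[0,0,0.4],-10]])

```text
time_s: 50.1
position: [0.5152, -0.3635, 0.1379]
tool_rot: [-179.9, 0.1, 4.7]
contact_force: [0.2, -0.3, -5.7]
grip_width: 0.382
grip_force: 30.0
```

Request:
servo_tool(plan=[[255,[0,0,0.35],10],[255,[0,0,0.4],10],[255,[0,0,0.4],10],[255,[0,0,0.35],-10],[255,[0,0,0.4],-10],[255,[0,0,0.4],-10],[255,[0,0,0.35],10],[255,[0,0,0.4],10],[255,[0,0,0.4],10],[255,[0,0,0.35],-10],[255,[0,0,0.4],-10],[255,[0,0,0.4],-10],[255,[0,0,0.35],10],[255,[0,0,0.4],10],[255,[0,0,0.4],10],[255,[0,0,0.35],-10],[255,[0,0,0.4],-10],[255,[0,0,0.4],-10]])

```text
time_s: 52.35
position: [0.5152, -0.3636, 0.1449]
tool_rot: [-179.9, 0.1, 4.6]
contact_force: [0.4, -0.7, -5.7]
grip_width: 0.381
grip_force: 30.0
```

Request:
servo_tool(plan=[[255,[0,0,0.35],10],[255,[0,0,0.4],10],[255,[0,0,0.4],10],[255,[0,0,0.35],-10],[255,[0,0,0.4],-10],[255,[0,0,0.4],-10],[255,[0,0,0.35],10],[255,[0,0,0.4],10],[255,[0,0,0.4],10],[255,[0,0,0.35],-10],[255,[0,0,0.4],-10],[255,[0,0,0.4],-10],[255,[0,0,0.4],10],[255,[0,0,0.4],10],[255,[0,0,0.4],-10],[255,[0,0,0.4],-10]])

```text
time_s: 54.35
position: [0.5151, -0.3637, 0.1516]
tool_rot: [-179.9, 0.1, 4.6]
contact_force: [-1.1, 1.0, -1.8]
grip_width: 0.384
grip_force: 30.0
```

Request:
servo_tool(plan=[[255,[0,0,8],0],[255,[0,0,20],0],[255,[0,0,34],0],[255,[0,0,34],0],[255,[-2,40,0],0.3],[255,[-2,40,0],0.3],[255,[-2,40,0],0.3],[255,[-2,40,0],0.3],[255,[-2,40,0],0.3],[255,[-2,40,0],0.3],[255,[-2,40,0],0.3],[255,[-2,40,0],0.3],[255,[-2,40,0],0.3],[255,[-2,40,0],0.3],[255,[-2,40,0],0.3],[255,[-2,40,0],0.3],[255,[-2,40,0],0.3],[255,[-2,40,0],0.3],[255,[-2,40,0],0.3],[255,[-2,40,0],0.3]])

```text
time_s: 56.85
position: [0.484, 0.2773, 0.2497]
tool_rot: [-179.9, -0.1, 9.9]
contact_force: [0.7, 0.2, -2.1]
grip_width: 0.382
grip_force: 30.0
```

Request:
servo_tool(plan=[[255,[-2,39,0],0],[255,[0,0,-20],0],[255,[0,0,0],0],[255,[0,0,0],0],[255,[0,0,0],0]])

```text
time_s: 57.48
position: [0.4824, 0.3145, 0.2292]
tool_rot: [-180.0, -0.1, 9.7]
contact_force: [0.2, 0.9, -1.2]
grip_width: 0.38
grip_force: 30.0
```

Request:
servo_tool(plan=[[255,[-2,1.7,-20],-0.2],[255,[0,0,-30],0],[255,[0,0,-28],0],[255,[0,0,-9],0],[255,[0,0,-3],0],[255,[0,0,-2],0],[255,[0,0,-2],0],[255,[0,0,-2],0],[255,[0,0,-1],0]])

```text
time_s: 58.6
position: [0.4796, 0.3168, 0.1312]
tool_rot: [-180.0, 0.0, 9.6]
contact_force: [-0.6, 0.0, -1.1]
grip_width: 0.384
grip_force: 30.0
```

Request:
servo_tool(plan=[[255,[0,0,-2],0],[255,[0,0,-1.2],0],[255,[0,0,-0.7],0],[255,[0,0,0],0],[110,[0,0,0],0],[110,[0,0,0],0],[110,[0,0,0],0],[110,[0,0,30],0],[110,[0,0,45],0],[110,[0,0,45],0],[255,[0,0,60],0],[255,[0,0,40],0],[255,[0,0,0],0]])

```text
time_s: 60.22
position: [0.4811, 0.3171, 0.3506]
tool_rot: [-179.8, -0.3, 9.6]
contact_force: [-0.3, -0.3, 1.0]
grip_width: 0.282
grip_force: 0.0
```

Run:
```python
from m import *
print(readout.read_state()["position"],readout.read_state()["tool_rot"])
im,*C=cam("side"); save(cv2.resize(im[230:430,270:395],(500,800),interpolation=cv2.INTER_CUBIC)[200:],"s6.png")
d=np.load("side0.npz")["im"]
# lid top edge & knob rays
a=np.radians(9.4); ex=np.array([np.cos(a),np.sin(a)]); ey=np.array([-ex[1],ex[0]])
for nm,uv in(("lidfar top",(295,238)),("lid near top",(293,382)),("knob",(278,300))):
    for z in(.17,.19,.2,.205): w=ray(*C,[uv],z)[0,:2]; print(nm,z,(w@ex).round(3),(w@ey).round(3))
```

```text
[0.48105726 0.3171392  0.35062945] [-179.80589996   -0.32940169    9.56241131]
lidfar top 0.17 0.61 0.017
lidfar top 0.19 0.61 0.043
lidfar top 0.2 0.61 0.055
lidfar top 0.205 0.609 0.062
lid near top 0.17 0.613 0.359
lid near top 0.19 0.612 0.372
lid near top 0.2 0.612 0.379
lid near top 0.205 0.612 0.382
knob 0.17 0.64 0.193
knob 0.19 0.639 0.212
knob 0.2 0.638 0.222
knob 0.205 0.637 0.227
```

View pics/s6.png

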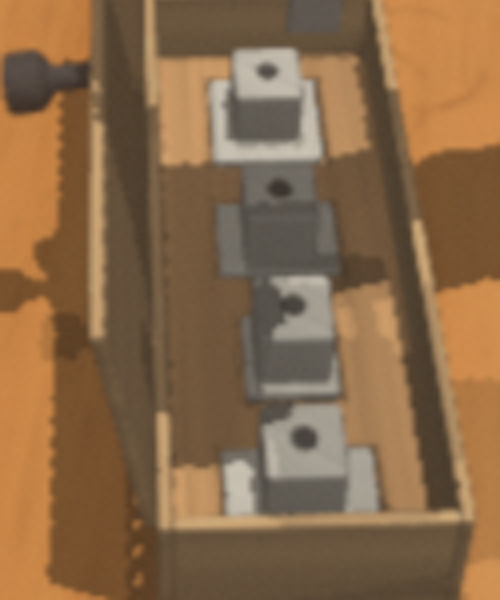

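All four heads are seated flat. Next I'll bring the closed fingers behind the lid, clear of the knob.

Request:
servo_tool(plan=[[255,[22,5,0],0],[255,[22,5,0],0],[255,[22,5,0],0],[255,[22,5,0],0],[255,[22,5,0],0],[255,[0,0,0],0],[255,[0,0,-25],0],[255,[0,0,-25],0],[255,[0,0,-25],0],[255,[0,0,0],0],[255,[0,0,0],0]])

```text
time_s: 61.65
position: [0.5895, 0.3417, 0.2727]
tool_rot: [-180.0, 0.0, 9.6]
contact_force: [0.5, 0.4, 0.6]
grip_width: 0.004
grip_force: 0.0
```

Request:
servo_tool(plan=[[255,[-8,-1.3,1.5],0],[255,[-8,-1.3,1.5],0],[255,[-9.4,-1.6,1.5],0],[255,[-9.4,-1.6,1.5],0],[255,[-9.4,-1.6,0],0],[255,[-9.4,-1.6,-0.5],0],[255,[-9.4,-1.6,-2],0],[255,[-9.4,-1.6,-2],0],[255,[0,0,0],0]])

```text
time_s: 62.78
position: [0.5159, 0.3294, 0.2733]
tool_rot: [180.0, 0.2, 9.6]
contact_force: [0.6, -0.1, 0.2]
grip_width: 0.003
grip_force: 0.0
```

Request:
servo_tool(plan=[[255,[-8,-1.3,-3],0],[255,[-8,-1.3,-3.5],0],[255,[-8,-1.3,-5],0],[255,[-8,-1.3,-5.5],0],[255,[-7,-1.2,-6.5],0],[255,[-7,-1.2,-6.5],0],[255,[0,0,0],0]])

```text
time_s: 63.65
position: [0.4701, 0.3217, 0.2429]
tool_rot: [180.0, 0.2, 9.6]
contact_force: [0.2, -0.2, -0.6]
grip_width: 0.002
grip_force: 0.0
```

Run:
```python
from m import *
im,*C=cam("side"); save(im[180:460,200:460],"s7.png")
```

```text
(no output)
```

View pics/s7.png

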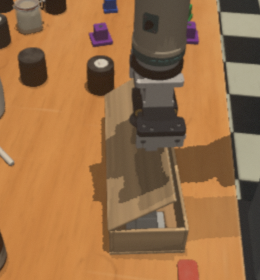

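The lid is following, now about 40° open. Pressing it down.

Request:
servo_tool(plan=[[255,[-5,-0.8,-7],0],[255,[-5,-0.8,-7],0],[255,[-4.5,-0.7,-8.5],0],[255,[-4.5,-0.7,-8.5],0],[255,[-3,-0.5,-9],0],[255,[-3,-0.5,-9],0],[255,[-1.3,-0.2,-8],0],[255,[-1.3,-0.2,-7],0],[255,[0,0,-2],0],[255,[0,0,0],0]])

```text
time_s: 64.95
position: [0.4436, 0.3174, 0.1775]
tool_rot: [180.0, 0.0, 9.6]
contact_force: [-0.2, -0.8, 0.3]
grip_width: 0.002
grip_force: 0.0
```

Request:
servo_tool(plan=[[255,[0,0,-1.5],0],[255,[0,0,-1],0],[255,[0,0,-0.5],0],[255,[0,0,0],0]])

```text
time_s: 65.45
position: [0.4438, 0.3175, 0.1759]
tool_rot: [-179.9, 0.0, 9.6]
contact_force: [-1.5, -1.6, 10.0]
grip_width: 0.005
grip_force: 5.0
```

Request:
servo_tool(plan=[[255,[0,0,-0.8],0],[255,[0,0,0],0],[255,[0,0,0],0]])

```text
time_s: 65.82
position: [0.4439, 0.3175, 0.1758]
tool_rot: [-179.9, -0.0, 9.5]
contact_force: [-3.6, -1.9, 17.2]
grip_width: 0.001
grip_force: 8.2
```

Hard stop at about 17 N: the lid is closed. I'll retreat and check.

Request:
servo_tool(plan=[[255,[0,0,10],0],[255,[0,0,30],0],[255,[0,0,45],0],[255,[0,0,45],0],[255,[0,-40,0],0],[255,[0,-40,0],0],[255,[0,-40,0],0],[255,[0,-40,0],0],[255,[0,-40,0],0],[255,[0,-40,0],0],[255,[0,-40,0],0],[255,[0,-40,0],0],[255,[0,0,0],0],[255,[0,0,0],0]])

```text
time_s: 67.58
position: [0.4437, -0.0019, 0.304]
tool_rot: [-180.0, 0.0, 9.6]
contact_force: [0.2, 0.6, 0.3]
grip_width: 0.005
grip_force: 0.0
```

Run:
```python
from m import *
print(readout.read_state()["contact_force"])
im,*C=cam("side"); t,*D=cam("top")
o=np.zeros((600,790,3),np.uint8); o[:,:390]=cv2.resize(im[150:430,240:422],(390,600),interpolation=cv2.INTER_CUBIC)
o[:300,395:]=cv2.resize(t[225:345,90:248],(395,300)); o[300:,395:]=cv2.resize(t[150:310,290:500],(395,300)); save(o,"fin.png")
```

```text
[0.24607808 0.64982795 0.33398312]
```

View pics/fin.png

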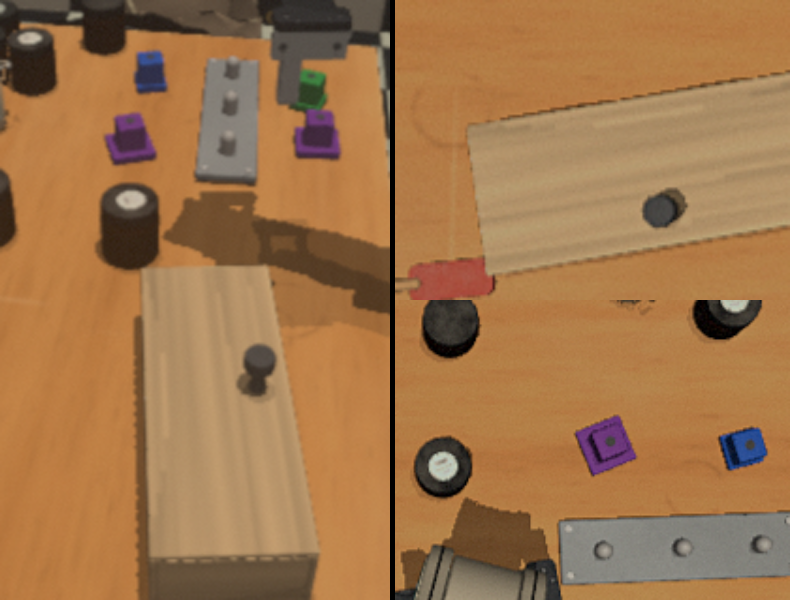

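The lid is flat and shut, the three spindles are bare and level, and the jars have not moved. Handing in.

```bash
python3 -c "
from bench import ctrl; print(ctrl.sign_off())"
```

```text
the job is handed in; nothing more can be done
None
```

All four heads are seated in their own pockets, the lid is shut, the spindles look fully down with no sampled upward pull above about 7 N, and the jars are where they were; I handed the job in at about 68 s.

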